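# Jack up an oak plinth for packing

### The job

Pull the cabinet drawer out to its stop and leave it out, take the lifting jack from it and stand it flat on the bench with its saddle centred under the lift point at the middle of the plinth's front (the round-ended steel plate with the boss). Give the pump handle a trial stroke, all the way down and all the way back up, then press it all the way down again and finish while holding it down, so that the jack alone keeps the plinth's front raised. Do not lift or shove the plinth by hand, and leave the other things on the bench alone.

Things in the scene. Friction and masses are not known exactly. Their poses are not given: they have to be found in the camera images.
- drawer (a joint): How far the drawer is out, along drawer_handle's -x: 0 shut, 0.20 m at its stop. Stays where left, resists with about 2 N. Front 212 wide, top edge 130 mm above the bench; inside 181 wide x 202 mm long, side walls up to 57 mm, floor 12 mm above the bench. At the stop the jack lies wholly in front of the cabinet's roof.
- drawer_handle (a point): Middle of the drawer's round steel bar handle, 35 mm in front of the drawer front, 108 mm above the bench (32 mm below the top of the fixed, roofed plywood cabinet, 250 deep x 220 wide x 140 mm high). Its x points into the cabinet (drawer opens to -x), z up; the bar lies along its y, 110 mm long, about 10 mm thick.
- jack: Loose lifting jack, 0.55 to 0.85 kg, in the drawer, saddle end to the back. Origin: underside centre of the base plate (160 x 70 x 6 mm); x runs from handle end to saddle end. Grey block, 34 mm wide (y), x -30 to +78, z 6 to 40 mm: grip it across y near x = 5; the 12 mm wide handle above passes between the fingers. Saddle axis at x = 63 mm; handle hinge at x = 25, z = 58 mm.
- saddle_top (a point): Centre of the top of the jack's saddle, a dark steel disc 32 mm across; 60 mm above the jack's underside when the handle is up. It rises 26 mm over the full handle stroke (52 mm per rad). Axes as the jack's.
- pump (a joint): Jack handle angle: 0 raised (0.40 rad above level, sprung back there by itself when let go), growing as it is pressed down, stop at 0.50 rad (0.10 rad below level). No latch: the saddle sinks when the handle is let go. Pressing at the paddle takes about 1 to 3 N empty and 5 to 10 N with the plinth on the saddle.
- paddle (a point): Middle of the upper face of the black rubber paddle at the handle's end, 42 x 34 x 10 mm, centre line 97 mm from the hinge towards the jack's -x; 101 mm above the jack's underside when raised, 53 mm when fully down. Turns with the handle.
- plinth: Loose low oak plinth with a plywood top, 220 (x) x 320 (y) x 90 mm high, 1.5 to 3 kg. Origin: centre of its underside, its front faces its own -x. Two small steel clips (24 mm wide, 22 mm out, at y = +-115 mm, 40 mm high) on its front are not lift points. Jacked at the front it tips about its rear bottom edge, and walks about 5 mm towards the jack per stroke.
- lift_point (a point): The marked lift point: centre of the round end of the steel lift plate, on its underside, 70 mm above the bench; 32 mm out from the middle of the plinth's front. Plate 44 mm wide, 5 mm thick, reaching 54 mm out from the front, with a 20 mm round boss 3 mm high on its upper face over this point. Axes as the plinth's (x points from the plate into the plinth).
- earmuffs: Black ear defenders lying on the bench, cups 72 mm across.
- tape_roll: Roll of paper tape, 60 mm across, 24 mm high, lying flat.
- glue: White glue bottle, 56 mm across, 150 mm high, on the cabinet's roof.
- offcut_a: Dark wood offcut 110 x 45 x 30 mm lying on the plinth.
- offcut_b: Light wood offcut 120 x 50 x 28 mm on the bench.
- packers: Wooden packer 90 x 35 x 20 mm on the bench.
- mug: White mug, 80 mm across, 90 mm high.

How it is judged:
By the outcome, as a careful person would: the job done as asked, in the order asked, and still so for the second after the job is handed in, while the arm keeps its last pose, push and grip.
It also fails if it takes over 72 s, if anything falls off the work surface, if the arm or the gripper's body presses on something with over 40 N, if the wrist force passes 120 N, or if a joint passes its speed limit or range.

### The arm

A 6-joint arm with a two-finger parallel gripper is mounted at the origin on the work surface. World frame = base frame: x ahead of the robot, y to its left, z up, the work surface at z = 0. Lengths are in m, angles in rad, forces in N, time in s.
With the tool pointing down it reaches from about 0.25 to 0.775 m from the base axis. Payload 4 kg.
Tool frame: the origin (TCP) lies between the finger pads; the fingertips stand 17 mm ahead of it and the grasp point (between the pads) lies 2 mm behind it (manip.finger_overhang is the distance from the TCP to the fingertips, in m); z points along the fingers, y is the line along which they close (so a half turn about z gives the same grasp; the last joint's range is limited). The gripper opens to 94 mm and grips with 3 to 60 N. Pads are 16 mm wide; open, the fingers measure 119 mm over their backs; the gripper's body (75 mm by 177 mm) begins 78 mm behind the grasp point.
Start: joints at [-1.348, 0.087, 1.371, -0, 1.684, -0.103], TCP at [0.176, -0.521, 0.223] pointing down, gripper open.
Joint ranges: [-3.1, 3.1], [-0.76, 2.03], [0.27, 2.55], [-1.08, 4.22], [0.17, 2.65], [-2.57, 2.57]. Speed limits (rad/s): [2.79, 2.79, 3.14, 3.14, 3.14, 3.14].

### API

Orientations are given as a unit quaternion [x, y, z, w].
In Python, from cell import manip gives the robot as it stands. Calls block until the motion is done:
- manip.goto(position, orientation): joint-space move of the TCP to a pose.
- manip.move_l(position, velocity=0.15, rotation=None, force_limit=None): straight line of the TCP; rotation=None keeps the orientation; velocity is the mean speed in m/s. With force_limit (N) it stops when the force on the tool has changed by that much, and returns True; else False.
- manip.move_j(angles): joint-space move.
- manip.gripper_to(opening): finger opening in m; the grip force is fixed at half the most; returns when the fingers have stopped.
- manip.wait(seconds).
- manip.inverse_kinematics(position, orientation): joint angles nearest the present ones, or None.
- manip.observe(): the state.
- manip.read_camera(name): name is "scene" or "top" or "wrist"; returns a dict with "img" (480x640x3 uint8, red, green, blue), "range_z" (480x640 float32, m along the optical axis (not along the pixel's ray), 0 where there is no reading), "intrinsics" (3x3 intrinsics, pixels), "k1" (the pictures are not rectified: a ray, as slopes to the right and down, at radius r is drawn at 1 + k1 r^2 times it, then the intrinsics apply), "extrinsics" (4x4, takes a point from camera to world coordinates). Camera axes: x right, y up, looking along -z (the intrinsics and any distortion apply to the point x, -y, -z); pixel columns grow to the right and rows downward; lengths in m; the calibration is good to about 2 mm. A picture is of the moment at which its call begins.
A pose or a line that the arm cannot do raises manip.PlanningError and nothing moves.
- manip.hand_in(): hands the job in; it is judged then, once.
Trained networks look in a picture, given as the dict that the camera call returned (one of the last four; its "shot" number tells which), for a name from the list of things; names that differ only in an ending like _2 or _b are one class to them, and where a whole thing is asked for, a point or a joint stands for the part that bears it (a point fixed in the world has none). Each returns a list of dicts, best first, with "p" (0 to 1); they miss things now and then, are a little off and sometimes report something else, mostly with a low value. They report only what shows in the picture. A call takes as long as a camera call.
- manip.outline_of(picture, thing): "mask" (480x640 bool, what is visible of it) and "position" ([row, column] as shares, 0 to 1, of the picture: columns of its width, rows of its height, amid what is visible of it).
- manip.spot_point(picture, thing): "position" ([row, column] as shares, 0 to 1, of the picture: columns of its width, rows of its height: a listed point, or the origin of a listed thing).
The state is a dict: "time": time; "joint_pos": joint angles; "dq": joint speeds; "joint_torque": joint torques, N m; "eef_pos": TCP position; "ee_rot": TCP orientation; "force": force on the tool from outside, world axes, zero at the start; "wrist_torque": the same for the moment, N m; "opening": finger opening in m; "grasp_force": force on a finger pad.
Only numpy, scipy, OpenCV 4.12 (cv2) and the standard library are available. Lean on these libraries where they do the work, as an engineer would, in place of code of your own. Each camera call takes 0.05 s, during which the arm holds its last target. There are 200 camera calls.

## Working session

There is one attempt and no reset: what is moved stays moved. The work goes in short steps, each a Python script; the robot and the scene stay as the last script left them, time stands still between calls to the robot, and variables do not carry over. Pictures are saved under pics/ and viewed, at most 10 in all, crops included, and the job is handed in when it is done.

```bash
ls; mkdir -p pics; cat > h.py <<'E'
import numpy as np, cv2
from cell import manip
from scipy.spatial.transform import Rotation as R
def ray(pic,rc):
    K=np.array(pic["intrinsics"]);k=pic["k1"]
    u,v=rc[1]*640,rc[0]*480
    d=np.array([(u-K[0,2])/K[0,0],(v-K[1,2])/K[1,1]]);s=d.copy()
    for _ in range(20): s=d/(1+k*(s@s))
    T=np.array(pic["extrinsics"])
    return T[:3,3],T[:3,:3]@np.array([s[0],-s[1],-1])
def atz(pic,rc,z):
    o,d=ray(pic,rc); return o+d*(z-o[2])/d[2]
def cloud(pic):
    K=np.array(pic["intrinsics"]);k=pic["k1"]
    v,u=np.mgrid[0:480,0:640]
    d=np.stack([(u+.5-K[0,2])/K[0,0],(v+.5-K[1,2])/K[1,1]],-1);s=d.copy()
    for _ in range(20): s=d/(1+k*(s**2).sum(-1,keepdims=True))
    z=pic["range_z"];P=np.stack([s[...,0]*z,-s[...,1]*z,-z],-1)
    T=np.array(pic["extrinsics"]);P=P@T[:3,:3].T+T[:3,3];P[z==0]=np.nan
    return P
def save(pic,name,crop=None,f=1):
    im=pic["img"][...,::-1]
    if crop: im=im[crop[0]:crop[1],crop[2]:crop[3]]
    cv2.imwrite("pics/"+name,cv2.resize(im,None,fx=f,fy=f))
def down(yaw): # tool z down, tool x at yaw
    c,s=np.cos(yaw),np.sin(yaw)
    return R.from_matrix(np.array([[c,s,0],[s,-c,0],[0,0,-1]])).as_quat()
E
python3 - <<'E'
from h import *
np.set_printoptions(precision=4,suppress=True)
for n in ["scene","top"]:
    p=manip.read_camera(n);save(p,n+"0.png")
    for t,z in [("drawer_handle",.108),("lift_point",.07),("plinth",0),("jack",.012),("saddle_top",.072)]:
        for r in manip.spot_point(p,t)[:2]:
            print(n,t,round(r["p"],2),np.array(r["position"])*[480,640],atz(p,r["position"],z))
    np.save(n+"0.npy",cloud(p))
print(manip.observe())
E
```

```text
pics
scene lift_point 0.92 [276.192 225.28 ] [ 0.5711 -0.2637  0.07  ]
scene lift_point 0.35 [326.112 197.312] [ 0.6988 -0.3269  0.07  ]
scene plinth 0.86 [340.608 229.632] [ 0.7131 -0.2608  0.    ]
top drawer_handle 0.97 [235.92  208.576] [0.5427 0.2524 0.108 ]
top lift_point 0.66 [231.6  414.72] [ 0.5683 -0.2684  0.07  ]
top plinth 0.58 [181.488 404.096] [ 0.718  -0.2561  0.    ]
top jack 0.36 [182.016 403.968] [ 0.7134 -0.2533  0.012 ]
top saddle_top 0.64 [234.48  208.704] [0.5511 0.2597 0.072 ]
{'time': 0.6, 'joint_pos': array([-1.3481,  0.0872,  1.3707,  0.    ,  1.6836, -0.1031]), 'dq': array([ 0.0014,  0.0011, -0.001 , -0.0024, -0.0001, -0.0005]), 'joint_torque': array([ -0.0017, -33.9783, -30.2416,   0.0716,   0.0236,   0.    ]), 'eef_pos': array([ 0.176 , -0.5211,  0.2225]), 'ee_rot': array([0.9868, 0.1622, 0.    , 0.    ]), 'force': array([-0.1228,  0.0011,  0.5379]), 'wrist_torque': array([-0.0031, -0.0128, -0.0017]), 'grasp_force': 0.0, 'opening': 0.09411822266687589}
```

View pics/scene0.png

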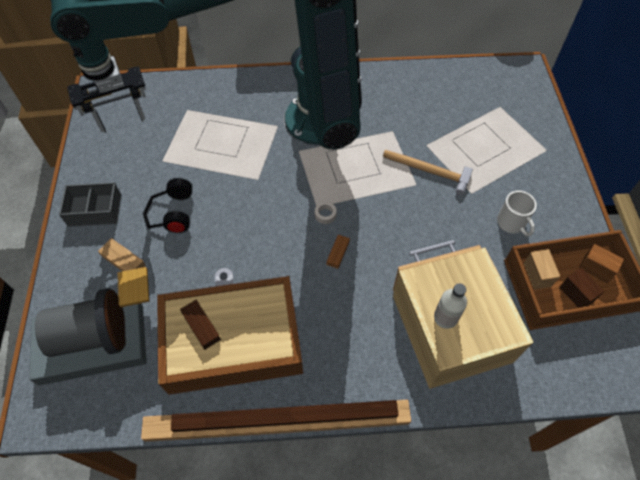

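View pics/top0.png

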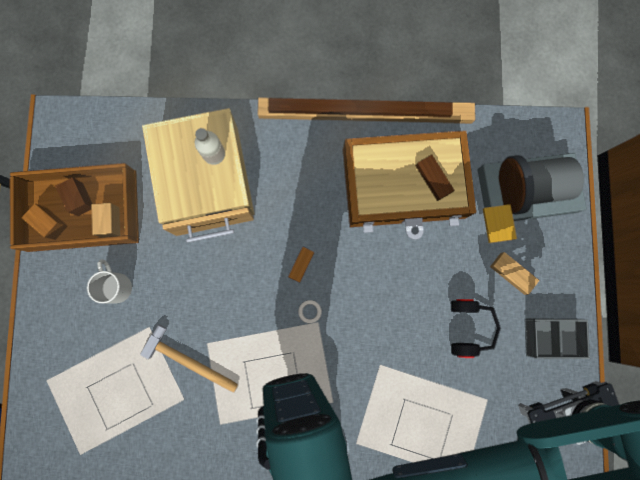

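The scene picture shows the cabinet at (460,315) with its bar handle at (433,250), and the plinth at (230,335) with its lift plate at (224,276). In the top picture the handle is at (209,235) and the lift plate at (415,231). The area in front of the plinth is clear. Next I'll fit the yaws from depth.

```bash
python3 - <<'E'
from h import *
np.set_printoptions(precision=4,suppress=True)
P={n:np.load(n+"0.npy") for n in ["scene","top"]}
def rect(Q,m):
    m=m.astype(np.uint8)
    n,l,st,_=cv2.connectedComponentsWithStats(m); i=1+st[1:,4].argmax()
    q=Q[l==i]; r=cv2.minAreaRect((q[:,:2]*1000).astype(np.float32)); print(len(q),np.median(q[:,2]),r, cv2.boxPoints(r).tolist())
for n in P:
    Q=P[n];x,y,z=Q[...,0],Q[...,1],Q[...,2]
    rect(Q,(abs(z-.14)<.008)&(x>.45)&(y>.05)&(y<.5))
    rect(Q,(abs(z-.086)<.012)&(x>.5)&(y<-.05)&(y>-.48))
    # handle bar
    m=(abs(z-.11)<.012)&(x>.45)&(x<.62)&(y>.12)&(y<.4)
    q=Q[m]; print('bar',len(q),q.mean(0), q[q[:,1].argmin()],q[q[:,1].argmax()])
    # lift plate
    m=(abs(z-.076)<.008)&(x>.5)&(x<.66)&(abs(y+.265)<.045); q=Q[m]
    print('plate',len(q),q.mean(0),q.min(0),q.max(0))
E
```

```text
9039 0.13962952242379312 ((713.0223999023438, 287.4505615234375), (263.7975769042969, 223.8557586669922), 12.412897109985352) [[560.1474609375, 368.40966796875], [608.266357421875, 149.78680419921875], [865.8973388671875, 206.491455078125], [817.7784423828125, 425.11431884765625]]
11907 0.084957749490562 ((688.5899658203125, -256.40155029296875), (275.142333984375, 320.3951416015625), 5.5558013916015625) [[536.155517578125, -110.27549743652344], [567.174560546875, -429.16552734375], [841.0244140625, -402.527587890625], [810.00537109375, -83.6375732421875]]
bar 262 [0.5535 0.2437 0.1117] [0.6061 0.1538 0.0989] [0.5358 0.3069 0.1098]
plate 542 [ 0.6078 -0.2657  0.079 ] [ 0.5488 -0.3096  0.0682] [ 0.66   -0.2218  0.084 ]
8106 0.14006385519632314 ((714.23193359375, 287.1005859375), (250.71621704101562, 222.583251953125), 12.86744499206543) [[567.2376098632812, 367.6806640625], [616.8060913085938, 150.68695068359375], [861.2262573242188, 206.5205078125], [811.6577758789062, 423.51422119140625]]
9823 0.08522456115012012 ((685.6436157226562, -257.13031005859375), (274.4698181152344, 322.82269287109375), 5.355963706970215) [[533.9412231445312, -109.23361206054688], [564.0745239257812, -430.6468811035156], [837.3460083007812, -405.0270080566406], [807.2127075195312, -83.61373901367188]]
bar 469 [0.5604 0.2516 0.1113] [0.6187 0.1538 0.1071] [0.5696 0.3612 0.1217]
plate 586 [ 0.6034 -0.2649  0.0784] [ 0.5493 -0.3098  0.0686] [ 0.66   -0.2218  0.084 ]
```

```bash
python3 - <<'E'
from h import *
np.set_printoptions(precision=4,suppress=True)
a=.2245; q=down(a+np.pi/2)
manip.goto([.5435,.249,.27],q)
p=manip.read_camera("wrist");save(p,"w1.png")
for r in manip.spot_point(p,"drawer_handle")[:2]: print(r["p"],np.array(r["position"])*[480,640],atz(p,r["position"],.108))
Q=cloud(p);x,y,z=Q[...,0],Q[...,1],Q[...,2]
m=(abs(z-.111)<.008)&(np.hypot(x-.543,y-.25)<.07)
X=Q[m]; print(len(X)); 
loc=(X[:,:2]-[.5435,.249])@np.array([[np.cos(a),-np.sin(a)],[np.sin(a),np.cos(a)]])
print(np.percentile(loc,[1,5,25,50,75,95,99],axis=0), np.linalg.svd(X[:,:2]-X[:,:2].mean(0))[2] if len(X)<4000 else '')
print(manip.observe()["time"],manip.observe()["joint_pos"],p["extrinsics"][:3,3])
E
```

```text
0.58 [230.016 315.52 ] [0.5439 0.2481 0.108 ]
2105
[[-0.0044 -0.0571]
 [-0.0035 -0.0504]
 [ 0.0001 -0.0345]
 [ 0.0039  0.0061]
 [ 0.0178  0.0423]
 [ 0.036   0.0525]
 [ 0.0361  0.0578]] [[ 0.2231 -0.9748]
 [ 0.9748  0.2231]]
3.7 [ 0.3335  0.1914  1.1606 -0.0001  1.7897  0.1103] [0.5268 0.3221 0.4321]
```

View pics/w1.png

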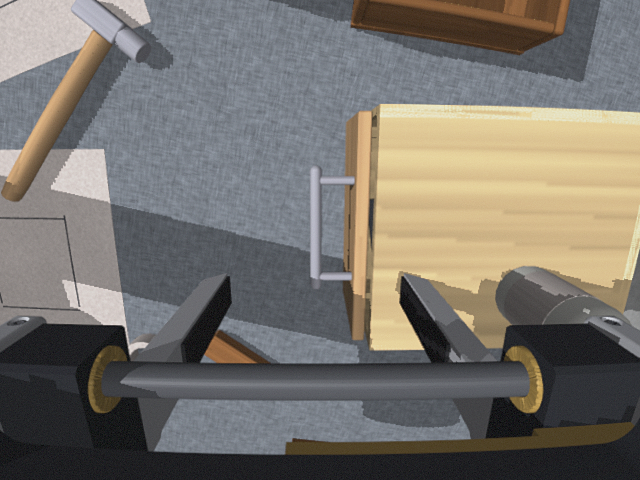

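The wrist view shows the bar at (316,228) and the drawer front at about column 360, which matches my estimate. I'll pull the drawer.

```bash
python3 - <<'E'
from h import *
np.set_printoptions(precision=4,suppress=True)
a=.2245; ux=np.array([np.cos(a),np.sin(a),0])
h=np.array([.544,.2485,.106])
manip.gripper_to(.036)
manip.goto(h+[0,0,.05],down(a+np.pi/2))
print(manip.move_l(h,velocity=.1,force_limit=15))
manip.gripper_to(0)
o=manip.observe();print(o["opening"],o["grasp_force"],o["force"])
s=o["eef_pos"]
print(manip.move_l(s-ux*.215,velocity=.12,force_limit=15))
o=manip.observe();e=o["eef_pos"];print((s-e)@ux,o["force"],o["time"])
manip.gripper_to(.036)
e=manip.observe()["eef_pos"]
manip.move_l([e[0],e[1],.22],velocity=.2)
manip.gripper_to(.07)
c=h+ux*(-.20+.035+.11)  # over drawer interior
manip.goto([c[0],c[1],.30],down(a))
p=manip.read_camera("wrist");save(p,"w2.png")
for t,z in [("jack",.012),("saddle_top",.072),("paddle",.113),("drawer_handle",.108)]:
    for r in manip.spot_point(p,t)[:1]: print(t,r["p"],np.array(r["position"])*[480,640],atz(p,r["position"],z))
np.save("w2.npy",cloud(p))
p=manip.read_camera("top");save(p,"t2.png",(120,300,120,300),3)
for t,z in [("jack",.012),("saddle_top",.072),("paddle",.113),("drawer_handle",.108)]:
    for r in manip.spot_point(p,t)[:1]: print(t,r["p"],np.array(r["position"])*[480,640],atz(p,r["position"],z))
print(manip.observe()["time"],manip.observe()["joint_pos"])
E
```

```text
False
0.010243579243598125 30.000298619270325 [0.4676 0.0289 1.2752]
True
0.1960551229178455 [ 2.0597 -0.3436  1.3224] 7.8833
jack 0.8 [207.312 322.688] [0.4925 0.2268 0.012 ]
saddle_top 0.81 [157.008 310.912] [0.5531 0.2555 0.072 ]
paddle 0.89 [277.296 331.008] [0.4372 0.2069 0.113 ]
drawer_handle 0.75 [344.784 311.808] [0.3499 0.2082 0.108 ]
jack 0.56 [257.712 222.272] [0.4974 0.2335 0.012 ]
paddle 0.54 [280.416 223.616] [0.4333 0.2101 0.113 ]
drawer_handle 0.93 [314.016 223.104] [0.3522 0.2091 0.108 ]
11.7667 [0.3448 0.0725 1.2342 0.     1.8348 1.6911]
```

View pics/w2.png

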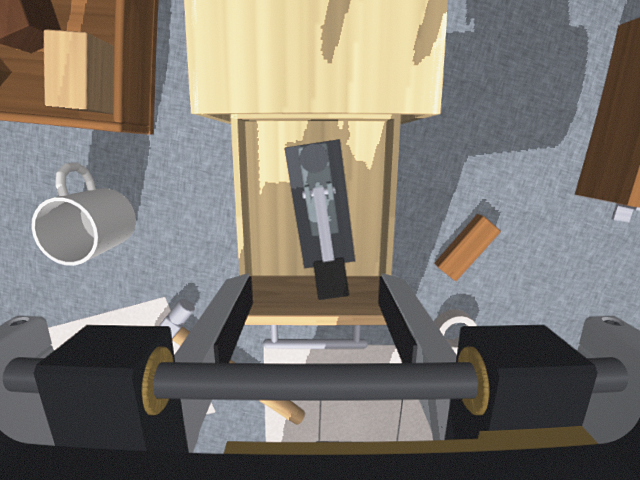

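The wrist view shows the drawer open and the jack in it: saddle at (313,158), paddle at (331,277), turned about 10° from the drawer axis. I'll grip the handle again to make sure the drawer is at its stop, then take the jack and look at the lift plate.

```bash
python3 - <<'E'
from h import *
np.set_printoptions(precision=4,suppress=True)
a=.2245; ux=np.array([np.cos(a),np.sin(a),0])
h=np.array([.544,.2485,.106])-ux*.1965
manip.gripper_to(.036)
manip.goto(h+[0,0,.045],down(a+np.pi/2))
print(manip.move_l(h,velocity=.12,force_limit=15))
manip.gripper_to(0)
s=manip.observe()["eef_pos"]
print(manip.move_l(s-ux*.02,velocity=.04,force_limit=22))
o=manip.observe();e=o["eef_pos"];print((s-e)@ux,o["force"],o["time"])
manip.gripper_to(.036)
manip.move_l([e[0],e[1],.20],velocity=.2)
manip.gripper_to(.066)
y=.396
g=np.array([.4992,.2328,.039])
manip.goto(g+[0,0,.13],down(y))
print(manip.move_l(g,velocity=.12,force_limit=12))
manip.gripper_to(0)
o=manip.observe();print(o["opening"],o["grasp_force"],o["eef_pos"],o["force"])
manip.move_l(g+[0,0,.155],velocity=.15)
o=manip.observe();print(o["opening"],o["force"],o["time"])
b=.095; px=np.array([np.cos(b),np.sin(b),0])
c=np.array([.570,-.267,0])-px*.058
manip.goto(c-px*.09+[0,0,.20],down(b))
p=manip.read_camera("wrist");save(p,"w3.png")
for t,z in [("lift_point",.07),("saddle_top",.2+.039-.012-.029+.02),("paddle",.26),("jack",.16)]:
    for r in manip.spot_point(p,t)[:1]: print(t,r["p"],np.array(r["position"])*[480,640],atz(p,r["position"],z))
np.save("w3.npy",cloud(p))
print(manip.observe()["time"],manip.observe()["joint_pos"],manip.observe()["eef_pos"])
E
```

```text
False
True
9.773242778400832e-06 [2.0018 0.3274 0.4146] 15.1667
False
0.03407951066307629 29.88274097442627 [0.4996 0.2323 0.0392] [ 1.4935 -2.5702  2.1356]
0.033761691161076975 [ 0.109  -0.0104 -7.3029] 21.2667
lift_point 0.77 [ 54.72  316.928] [ 0.5684 -0.2674  0.07  ]
saddle_top 0.62 [202.8   317.632] [ 0.4762 -0.276   0.218 ]
jack 0.9 [292.992 315.584] [ 0.4109 -0.2816  0.16  ]
23.4 [-0.6972 -0.0019  1.5076  0.0001  1.6359  0.7773] [ 0.4231 -0.2805  0.2   ]
```

View pics/w3.png

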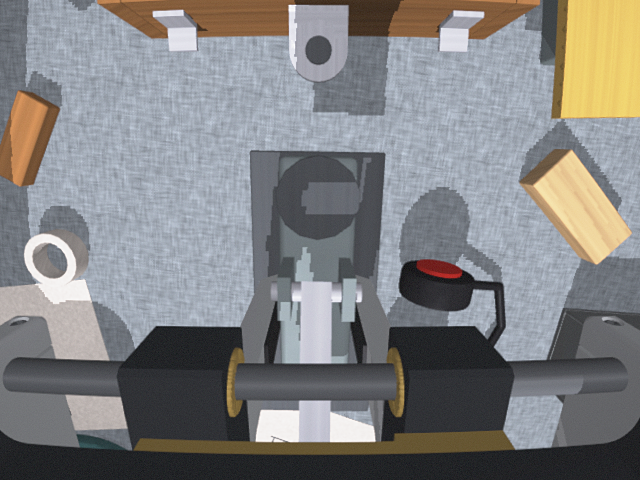

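The wrist view shows the boss at (318,50), the saddle disc at about (318,197), and the jack square to the plinth front. Next I'll compute the saddle offset and place the jack.

```bash
python3 - <<'E'
from h import *
np.set_printoptions(precision=4,suppress=True)
p=manip.read_camera("wrist")
Q=np.load("w3.npy")
tcp=manip.observe()["eef_pos"]
f=lambda r,c,z:atz(p,[r/480,c/640],z)
print("boss",f(50,318,.078)); print("saddle",f(197,318,.233),tcp)
m=np.zeros((480,640),bool);m[165:230,285:350]=1
q=Q[m];q=q[abs(q[:,2]-.233)<.012];print("disc",len(q),np.median(q,0),q.min(0),q.max(0))
q=q[abs(q[:,2]-np.median(q[:,2]))<.003];print(cv2.minEnclosingCircle((q[:,:2]*1000).astype(np.float32)),len(q))
m[:]=0;m[36:65,303:333]=1;q=Q[m];print("plate",np.median(q,0))
m[:]=0;m[0:83,285:352]=1;q=Q[m];q=q[abs(q[:,2]-.075)<.006];print(np.percentile(q,[0,1,50,99,100],axis=0))
E
```

```text
boss [ 0.5697 -0.2684  0.078 ]
saddle [ 0.4806 -0.2759  0.233 ] [ 0.423  -0.2806  0.2   ]
disc 4126 [ 0.4804 -0.2755  0.2328] [ 0.4671 -0.2886  0.2306] [ 0.4929 -0.2628  0.2349]
((479.6079406738281, -275.3582458496094), 15.78343677520752) 4126
plate [nan nan nan]
[[ 0.5476 -0.2904  0.069 ]
 [ 0.549  -0.289   0.0728]
 [ 0.5789 -0.2679  0.0753]
 [ 0.6037 -0.2448  0.0797]
 [ 0.6048 -0.2407  0.0809]]
```

```bash
python3 - <<'E'
from h import *
np.set_printoptions(precision=4,suppress=True)
b=.095; px=np.array([np.cos(b),np.sin(b),0]); L=np.array([.570,-.268,0])
off=np.array([.0573,.0049,0]); t=L-px*.0025-off
manip.move_l(t-px*.07+[0,0,.10],velocity=.2)
manip.move_l(t-px*.07+[0,0,.032],velocity=.12)
print(manip.move_l(t+[0,0,.031],velocity=.08,force_limit=10))
print(manip.move_l(t+[0,0,.022],velocity=.03,force_limit=6))
o=manip.observe();print(o["eef_pos"],o["force"])
manip.gripper_to(.06)
e=manip.observe()["eef_pos"]
manip.move_l([e[0],e[1],.14],velocity=.15)
manip.goto((t-px*.08+[0,0,.22]),down(b))
p=manip.read_camera("wrist");save(p,"w4.png")
for n,z in [("lift_point",.07),("saddle_top",.06),("paddle",.101),("jack",0)]:
    for r in manip.spot_point(p,n)[:1]: print(n,r["p"],np.array(r["position"])*[480,640],atz(p,r["position"],z))
np.save("w4.npy",cloud(p))
print(manip.observe()["time"],manip.observe()["eef_pos"])
E
```

```text
False
True
[ 0.5105 -0.2736  0.027 ] [ 0.6182 -0.0146  4.2933]
lift_point 0.64 [ 66.288 318.4  ] [ 0.5715 -0.2697  0.07  ]
saddle_top 0.57 [253.584  72.704] [ 0.3844 -0.0422  0.06  ]
paddle 0.94 [228.912 313.92 ] [ 0.4411 -0.2784  0.101 ]
jack 0.72 [150.384 313.408] [ 0.5029 -0.2716  0.    ]
28.4167 [ 0.4308 -0.28    0.2176]
```

View pics/w4.png

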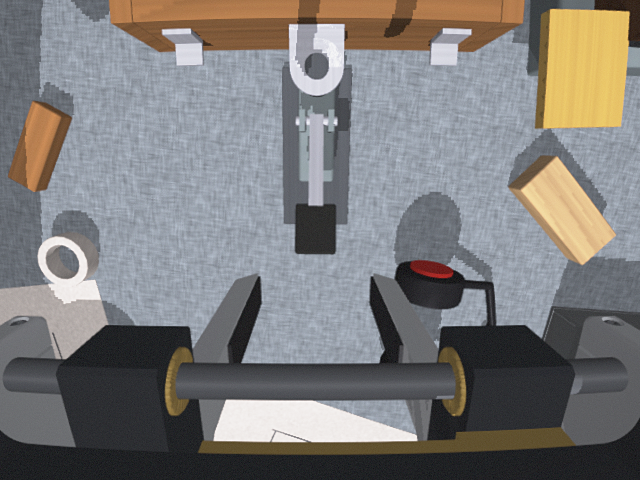

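The jack stands flat: saddle under the boss at (318,66), base plate centred on the lift plate, paddle at (315,229). Now the trial stroke.

```bash
cat >> h.py <<'E'
b=.095; px=np.array([np.cos(b),np.sin(b),0])
def press(P,lim=25,v=.05):
    hit=manip.move_l(P-px*.010+[0,0,.050+.017],velocity=v,force_limit=lim)
    o=manip.observe();print("press",hit,o["eef_pos"]-[0,0,.017],o["force"],o["time"])
E
python3 - <<'E'
from h import *
np.set_printoptions(precision=4,suppress=True)
P=np.array([.4430,-.2795,0])
manip.gripper_to(0)
manip.goto(P+[0,0,.112+.017],down(b))
press(P)
manip.wait(.3);print(manip.observe()["force"])
p=manip.read_camera("scene");save(p,"s5.png",(200,400,120,320),3)
Q=cloud(p);np.save("s5.npy",Q)
Q0=np.load("scene0.npy")
for Z in (Q0,Q):
    m=(Z[...,0]>.6)&(Z[...,0]<.64)&(Z[...,1]<-.13)&(Z[...,1]>-.38);print("front z",np.nanpercentile(Z[...,2][m],[50,80,95]))
manip.move_l(P+[0,0,.118+.017],velocity=.06)
print(manip.observe()["force"])
manip.move_l(P-px*.005+[0,0,.20],velocity=.2)
p=manip.read_camera("wrist");save(p,"w5.png")
for n,z in [("lift_point",.07),("paddle",.101),("jack",0)]:
    for r in manip.spot_point(p,n)[:1]: print(n,r["p"],np.array(r["position"])*[480,640],atz(p,r["position"],z))
print(manip.observe()["time"],manip.observe()["eef_pos"])
E
```

```text
press False [ 0.435  -0.2808  0.0536] [-1.6747  3.904  16.2865] 31.275
[-2.425   3.7703 16.973 ]
front z [0.0865 0.0905 0.0929]
front z [0.0998 0.1041 0.1067]
[0.3744 0.5794 0.6518]
lift_point 0.8 [ 81.312 316.928] [ 0.5638 -0.2693  0.07  ]
paddle 0.73 [242.208 315.776] [ 0.4426 -0.28    0.101 ]
33.5917 [ 0.4373 -0.2793  0.1977]
```

View pics/s5.png

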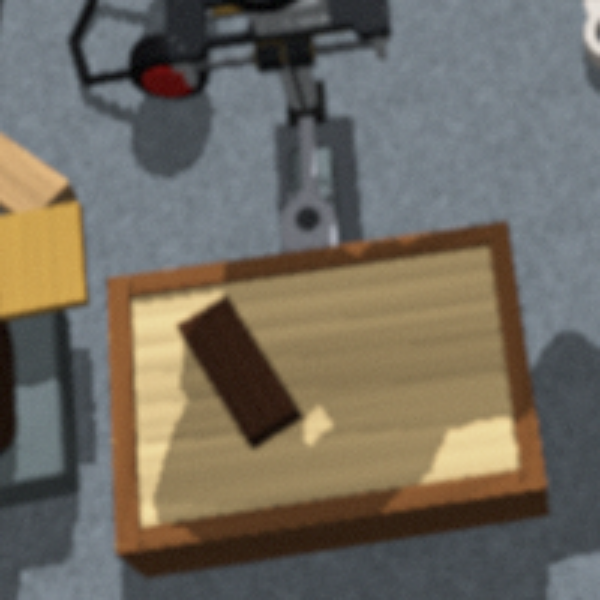

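View pics/w5.png

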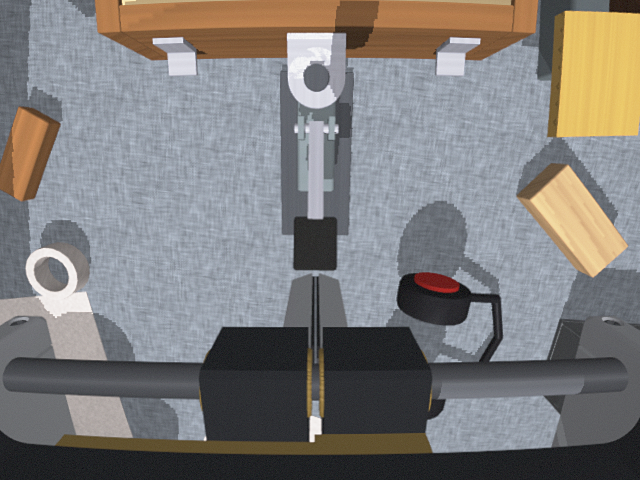

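In the pressed scene view the front is raised (boss at crop (308,217)). The wrist view afterwards shows the handle back up (paddle at (315,243)) and the boss at (316,77). I'll check the remaining saddle offset before the final press.

```bash
python3 - <<'E'
from h import *
np.set_printoptions(precision=4,suppress=True)
p=manip.read_camera("wrist")
print("boss",atz(p,[77/480,316/640],.078))
Q=cloud(p)
m=np.zeros((480,640),bool);m[36:112,285:352]=1;q=Q[m];q=q[abs(q[:,2]-.075)<.006];print(np.percentile(q,[0,1,50,99,100],axis=0))
Q4=np.load("w4.npy");m[:]=0;m[26:100,285:352]=1;q=Q4[m];q=q[abs(q[:,2]-.075)<.006];print(np.percentile(q,[0,1,50,99,100],axis=0))
E
```

```text
boss [ 0.5639 -0.2675  0.078 ]
[[ 0.5428 -0.2908  0.0697]
 [ 0.5443 -0.2893  0.0731]
 [ 0.5708 -0.2686  0.0753]
 [ 0.5935 -0.2462  0.0793]
 [ 0.5952 -0.2444  0.0803]]
[[ 0.548  -0.2935  0.0693]
 [ 0.5493 -0.2891  0.0728]
 [ 0.5769 -0.2681  0.0753]
 [ 0.6008 -0.2453  0.0793]
 [ 0.6047 -0.2402  0.0805]]
```

```bash
python3 - <<'E'
from h import *
np.set_printoptions(precision=4,suppress=True)
P=np.array([.4430,-.2795,0])
manip.goto(P+[0,0,.112+.017],down(b))
press(P+[0,0,-.001],lim=30)
manip.wait(.5);o=manip.observe();print(o["eef_pos"]-[0,0,.017],o["force"],o["time"])
p=manip.read_camera("scene");Z=cloud(p);save(p,"s6.png")
m=(Z[...,0]>.6)&(Z[...,0]<.64)&(Z[...,1]<-.13)&(Z[...,1]>-.38);print("front z",np.nanpercentile(Z[...,2][m],[50,80,95]))
for r in manip.spot_point(p,"lift_point")[:1]: print(r["p"],atz(p,r["position"],.086))
p=manip.read_camera("top")
for n,z in [("lift_point",.086),("drawer_handle",.108)]:
    for r in manip.spot_point(p,n)[:1]: print(n,r["p"],atz(p,r["position"],z))
E
```

```text
press False [ 0.4351 -0.2808  0.0534] [-2.991   4.9311 19.101 ] 35.45
[ 0.4351 -0.2808  0.0534] [-2.3344  3.9912 19.7558] 35.95
front z [0.0991 0.1038 0.1068]
0.58 [ 0.575  -0.2657  0.086 ]
lift_point 0.92 [ 0.5584 -0.2718  0.086 ]
drawer_handle 0.61 [0.3592 0.2107 0.108 ]
```

View pics/s6.png

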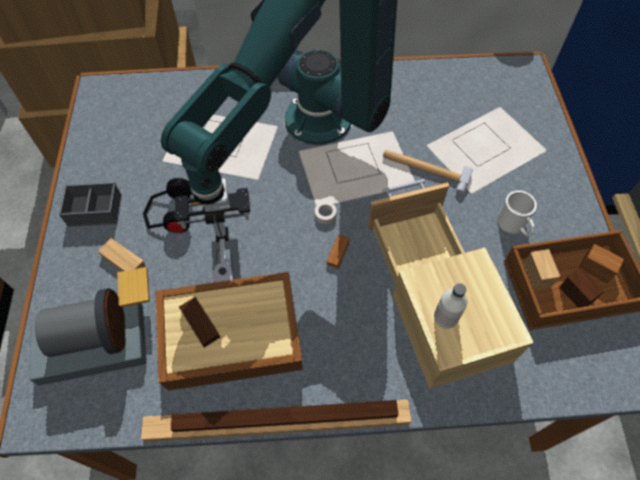

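The scene shows the front raised (boss at (222,270)) with the paddle held down, and the drawer open. I'll check the drawer extension from depth before handing in.

```bash
python3 - <<'E'
from h import *
np.set_printoptions(precision=4,suppress=True)
a=.2245; ux=np.array([np.cos(a),np.sin(a)]); uy=np.array([-ux[1],ux[0]])
def bar(Z,d,n):
    q=Z[...,:3].reshape(-1,3);l=q[:,:2]-(np.array([.544,.2485])-ux*d)
    lx,ly=l@ux,l@uy
    k=(abs(lx)<.07)&(abs(ly)<.035)
    f=k&(abs(q[:,2]-.111)<.007)&(lx<.022);g=k&(abs(q[:,2]-.13)<.004)
    print(n,"bar",f.sum(),np.median(lx[f])," front-top",g.sum(),np.nanpercentile(lx[g],[2,50,98]))
for n in ("scene","top"):
    bar(np.load(n+"0.npy"),0,n+" shut"); bar(cloud(manip.read_camera(n)),.2,n+" now")
E
```

```text
scene shut bar 116 0.004140900312125172  front-top 100 [0.0369 0.0425 0.0605]
scene now bar 103 0.010623000293534616  front-top 98 [0.0437 0.0506 0.0566]
top shut bar 123 -0.0016168110393320174  front-top 138 [0.0342 0.0403 0.0505]
top now bar 135 0.003073595341286092  front-top 135 [0.0382 0.0441 0.0497]
```

```bash
python3 - <<'E'
from h import *
print(manip.observe()["force"],manip.hand_in())
E
```

```text
the job is handed in; nothing more can be done
[-2.30979307  3.55588667 19.25539054] None
```

I handed the job in at about 36 s of robot time: the drawer is out against its stop, the trial stroke is done, and the jack holds the plinth's front up with the handle pressed fully down. The saddle is about 3 mm from centre under the lift point because the plinth walked towards the jack.

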